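# Weigh the gift basket on the hand scale

### The job

Weigh the filled gift basket: take the red spring scale off its stand by its grip bar, pass its hook under the middle of the basket's arched handle and lift the basket with the scale. Finish while still holding the scale up for reading, with the basket about 5 cm clear of the counter, hanging level and still from the hook alone. Never tip the basket, keep its two candles in it, and leave the goods round about where they stand.

Things in the scene. Friction and masses are not known exactly. Their poses are not given: they have to be found in the camera images.
- scale: Hand spring scale, 0.19 kg, upright in its stand. Origin: middle of the black grip bar, z up, 158 mm above the counter at first. Bar 20 mm thick (x), 110 long (y), 22 high: grip its middle across the 20 mm. A neck (10 x 26 mm) runs from it down to the red case, 22 (x) x 58 (y) mm, 29 to 79 mm below the origin; dial on -x. Steel hook below, down to 137 mm below the origin.
- hook_seat (a point): Point in the hook where the axis of the hung handle lies, 127 mm straight below the scale's origin, unloaded; axes as the scale's. J of 6 mm wire in the x-z plane, 20 mm wide inside, bottom 10 mm under this point, mouth to +x between the tip (up to 14 mm above this point, at x 15 mm) and the case (48 mm above). A handle enters from +x, 24 (18 to 30) mm above this point; then raise the scale.
- scale_hook (a joint): How far the load pulls the hook down out of the scale, m: 0 to 0.024; spring of 350 N/m, so about 0.001 empty and 0.008 to 0.013 with the basket. The red pointer on the dial moves with it.
- stand: Fixed stand: wooden foot 84 (x) x 130 (y) x 10 mm, origin at its underside's centre, axes as the scale's at first. Two 6 mm steel rods at y = +-42 mm end in U cradles, open upward, 40 mm across in x, prongs up to 160 mm above the counter; the bar's ends lie in them and the hook hangs between the rods. Raise the scale straight up 25 mm to free the bar, 145 mm before crossing a rod.
- basket: woven brown gift basket, 84 mm (x) x 136 mm (y), walls 47 mm high, 0.16 kg empty, 0.27 to 0.42 kg with its candles, loose on the counter. Origin: centre of its underside; z up. A rigid arched handle of 8 mm cane stands in its y-z plane, from side to side.
- handle_top (a point): the middle of the basket's handle, at its highest point, on the axis of the cane (8 mm thick), 132 mm above the basket's underside. The cane runs along the basket's y there. The hook must take it within about 10 mm of this point for the basket to hang level.
- blue_candle: boxed candle with blue flowers, 56 x 56 x 66 mm, loose in the basket at its +y half; its top is 72 mm above the basket's underside. Origin: centre of its underside
- orange_candle: boxed candle with orange flowers, 55 x 55 x 66 mm, loose in the basket at its -y half, same height. Origin: centre of its underside
- red_candle: boxed candle with red flowers, 60 x 60 x 66 mm, standing on the counter; leave it alone. Origin: centre of its underside
- purple_candle: boxed candle with purple flowers, 61 x 61 x 66 mm, standing on the counter; leave it alone. Origin: centre of its underside
- pink_candle: boxed candle with pink flowers, 63 x 63 x 66 mm, standing on the counter; leave it alone. Origin: centre of its underside
- shelf_edge (a point): fixed point on the front edge of the right-hand upright of the tall shelf unit behind the work, 0.3 m up. The unit's front is a plane of constant x from here to 0.53 m farther left (+y), 0.7 m high: keep hand and wrist in front of it; when you cross from the right to the left, do so drawn in, well short of it.
- flat_sachet: flat pink sachet, 66 x 98 x 9 mm, lying on the counter; leave it alone. Origin: centre of its underside

How it is judged:
By the outcome, as a careful person would: the job done as asked, in the order asked, and still so for the second after the job is handed in, while the arm keeps its last pose, push and grip.
It also fails if it takes over 56 s, if anything falls off the work surface, if the arm or the gripper's body presses on something with over 40 N, if the wrist force passes 120 N, or if a joint passes its speed limit or range.

### The arm

A 6-joint arm with a two-finger parallel gripper is mounted at the origin on a cart in front of the work surface, level with it; the furniture and walls round the work are solid. World frame = base frame: x ahead of the robot, y to its left, z up, the work surface at z = 0. Lengths are in m, angles in rad, forces in N, time in s.
With the tool pointing down it reaches from about 0.35 to 0.775 m from the base axis. Payload 7.3 kg.
Tool frame: the origin (TCP) lies on the centre line of the jaws, within the pads' length; the fingertips stand 17 mm ahead of it and the grasp point (between the pads) lies 2 mm behind it (robot.tcp_to_tips is the distance from the TCP to the fingertips, in m); z points along the fingers, y is the line along which they close (so a half turn about z gives the same grasp; the last joint's range is limited). The gripper opens to 92 mm and grips with 3 to 60 N. Pads are 19 mm wide; open, the fingers measure 130 mm over their backs; the gripper's body (75 mm by 190 mm) begins 47 mm behind the grasp point.
Start: joints at [-1.317, 0.342, 1.524, -0, 1.275, -0.146], TCP at [0.204, -0.484, 0.244] pointing down, gripper open.
Joint ranges: [-2.53, 2.53], [-0.77, 2.02], [0.04, 2.7], [-1, 4.14], [0.28, 2.66], [-3.11, 3.11]. Speed limits (rad/s): [2.57, 2.57, 3.14, 3.14, 3.14, 3.14].

### API

Orientations are given as [roll, pitch, yaw] about the fixed x, y, z axes, in that order (R = Rz(yaw) Ry(pitch) Rx(roll)).
In Python, from cell import robot gives the robot as it stands. The module is installed in compiled form; this text tells all that it offers.
- The arm moves only by the tool carry_out, never from a script. Its argument "commands" is a list of rows, each a list of 3 entries, a list of its own where there are three numbers: the shift along the tool's x, y, z in m, then the turn about the tool's z in rad, then the opening, from 0 (shut) to 1 (fully open). In form: [[[dx, dy, dz], yaw, claw], ...]. A call has 1 to 20 rows; each row shifts and turns the commanded pose from where the row before left it, along the tool's axes as they then stand; what a row does not reach is not made up. A row lasts 1/8 s, in which the tool goes at most 62.5 mm and 10.7 degrees, less where a joint would pass 70% of its speed; a pose out of reach is approached as far as the arm can. A call is refused whole if a number of a shift passes 0.0625 or a number of a turn 0.188, either way. A call with a gripper value outside its range is refused whole. The fingers move at their own pace and stop on an object; "newtons" is the grip in N (left out, the last holds). Time passes only in rows, so rows that do not move let the fingers close. It gives the time, the measured TCP pose, the force, the opening and the grip force at its end, in the units of the state.
- robot.observe(): the state, without advancing time (a new reading comes with each control period).
- robot.read_camera(name): name is "scene" or "top"; returns a dict with "pixels" (480x640x3 uint8, red, green, blue), "fx", "fy", "cx", "cy" (pixels), "view" (4x4, takes a point from world to camera coordinates). Camera axes: x right, y up, looking along -z (the intrinsics and any distortion apply to the point x, -y, -z); pixel columns grow to the right and rows downward; lengths in m; the calibration is good to about 2 mm. A picture is of the moment at which its call begins. There is no depth.
- robot.hand_in(): hands the job in; it is judged then, once.
Trained networks look in a picture, given as the dict that the camera call returned (one of the last four; its "shot" number tells which), for a name from the list of things; names that differ only in an ending like _2 or _b are one class to them, and where a whole thing is asked for, a point or a joint stands for the part that bears it (a point fixed in the world has none). Each returns a list of dicts, best first, with "p" (0 to 1); they miss things now and then, are a little off and sometimes report something else, mostly with a low value. They report only what shows in the picture. A call takes as long as a camera call.
- robot.find_in(picture, name): "at" ([column, row] in pixels, amid what is visible of it).
- robot.tip_of(picture, name): "at" ([column, row] in pixels: a listed point, or the origin of a listed thing).
The state is a dict: "time": time; "qpos": joint angles; "qvel": joint speeds; "joint_efforts": joint torques, N m; "tool_pos": TCP position; "tool_rot": TCP orientation; "contact_force": force on the tool from outside, world axes, zero at the start; "torque": the same for the moment, N m; "opening": finger opening in m; "grip_force": force on a finger pad.
Only numpy, scipy, OpenCV 4.12 (cv2) and the standard library are available. Lean on these libraries where they do the work, as an engineer would, in place of code of your own. Each camera call takes 0.05 s, during which the arm holds its last target. There are 200 camera calls.

## Working session

There is one attempt and no reset: what is moved stays moved. The work goes in short steps, Python scripts to look and compute and a tool call to move; the robot and the scene stay as the last step left them, time stands still between calls to the robot, and variables do not carry over. Pictures are saved under pics/ and viewed, at most 10 in all, crops included, and the job is handed in when it is done.

Besides the shell and the picture viewer there is one more tool, called after "Emit:" in YAML: its name, and indented under it one key for each argument. carry_out: Moves the arm, as the interface text tells. Its arguments: {"type":"object","properties":{"commands":{"type":"array"},"newtons":{"type":"number"}},"required":["commands"]}

```bash
mkdir -p pics; cat > h.py <<'E'
import numpy as np, cv2
from cell import robot
from scipy.optimize import least_squares
def snap(n,save=None):
    p=robot.read_camera(n)
    if save: cv2.imwrite(f'pics/{save}.png',cv2.cvtColor(p['pixels'],cv2.COLOR_RGB2BGR))
    return p
def proj(p,X):
    c=(np.array(p['view'])@np.r_[X,1])[:3]
    return np.array([p['cx']+p['fx']*c[0]/-c[2],p['cy']+p['fy']*-c[1]/-c[2]])
def ray(p,uv):
    V=np.array(p['view']);R=V[:3,:3];o=-R.T@V[:3,3]
    d=R.T@np.array([(uv[0]-p['cx'])/p['fx'],-(uv[1]-p['cy'])/p['fy'],-1]);return o,d/np.linalg.norm(d)
def atz(p,uv,z):
    o,d=ray(p,uv);return o+d*(z-o[2])/d[2]
def tri(obs):
    A=0;b=0
    for p,uv in obs:
        o,d=ray(p,uv);M=np.eye(3)-np.outer(d,d);A=A+M;b=b+M@o
    X=np.linalg.solve(A,b);return X,[np.linalg.norm(proj(p,X)-uv).round(1) for p,uv in obs]
E
python3 - <<'E'
from h import *
s=snap('scene','s0');t=snap('top','t0')
for p,k in((s,'s'),(t,'t')): print(k,p['fx'],p['cx'],p['cy'],np.round(p['view'],3).tolist(),[x for x in p if x not in('pixels',)])
for n in 'scale hook_seat stand basket handle_top blue_candle orange_candle red_candle purple_candle pink_candle shelf_edge flat_sachet'.split():
    a=robot.tip_of(s,n);b=robot.tip_of(t,n)
    print(n,[(np.round(x['at']).tolist(),round(x['p'],2)) for x in a[:2]],[(np.round(x['at']).tolist(),round(x['p'],2)) for x in b[:2]],end=' ')
    if a and b:
        X,e=tri([(s,a[0]['at']),(t,b[0]['at'])]);print(X.round(4),e)
    else: print()
print(robot.observe()); print(robot.tcp_to_tips)
E
```

```text
s 591.5079301469871 321.26969208275034 240.15132766112913 [[-0.548, -0.836, -0.02, 0.396], [0.375, -0.267, 0.888, -0.363], [-0.747, 0.479, 0.46, -0.998], [0.0, 0.0, 0.0, 1.0]] ['fx', 'fy', 'cx', 'cy', 'view', 'shot']
t 458.35976383422985 316.6668946214487 247.43824337751698 [[0.012, -1.0, -0.003, 0.101], [0.978, 0.011, 0.208, -0.605], [-0.208, -0.006, 0.978, -0.919], [0.0, 0.0, 0.0, 1.0]] ['fx', 'fy', 'cx', 'cy', 'view', 'shot']
scale [([368.0, 252.0], 0.85)] [([369.0, 275.0], 0.55)] [0.5288 0.0028 0.155 ] [np.float64(1.8), np.float64(2.2)]
hook_seat [([365.0, 301.0], 0.67)] [([363.0, 287.0], 0.54)] [0.5237 0.0058 0.0307] [np.float64(0.2), np.float64(0.2)]
stand [([368.0, 317.0], 0.87), ([239.0, 367.0], 0.41)] [([359.0, 288.0], 0.78), ([215.0, 286.0], 0.37)] [ 0.5227  0.0063 -0.0139] [np.float64(2.1), np.float64(2.2)]
basket [([255.0, 360.0], 0.97)] [([226.0, 293.0], 0.87), ([361.0, 288.0], 0.27)] [0.5085 0.3068 0.0057] [np.float64(1.0), np.float64(0.9)]
handle_top [([251.0, 310.0], 0.86)] [([216.0, 284.0], 0.79), ([400.0, 200.0], 0.67)] [0.5133 0.3035 0.1263] [np.float64(0.7), np.fl
[... 910 characters left out ...]
1.3, 'qpos': array([-1.31698587e+00,  3.41980111e-01,  1.52410566e+00,  1.98025878e-05,
        1.27539714e+00, -1.46025425e-01]), 'qvel': array([ 1.02358206e-04, -3.36164410e-04,  8.42282817e-04, -3.28806678e-04,
       -7.23978007e-05, -1.15130436e-03]), 'joint_efforts': array([ 1.42449800e-03, -4.31129336e+01, -2.44477648e+01,  7.18687917e-02,
        4.81845404e-02, -3.22785093e-05]), 'tool_pos': array([ 0.20438287, -0.48360061,  0.24374886]), 'tool_rot': array([ 3.14148132e+00, -2.77486973e-06,  3.99830116e-01]), 'contact_force': array([-0.59883257, -0.54660091,  0.06874292]), 'torque': array([0.02641658, 0.03636594, 0.01309997]), 'grip_force': 0.0, 'opening': 0.09211856947168809}
0.017
```

View pics/s0.png

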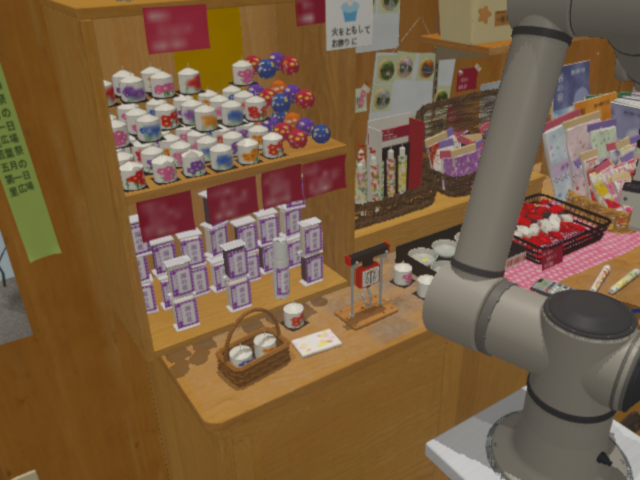

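View pics/t0.png

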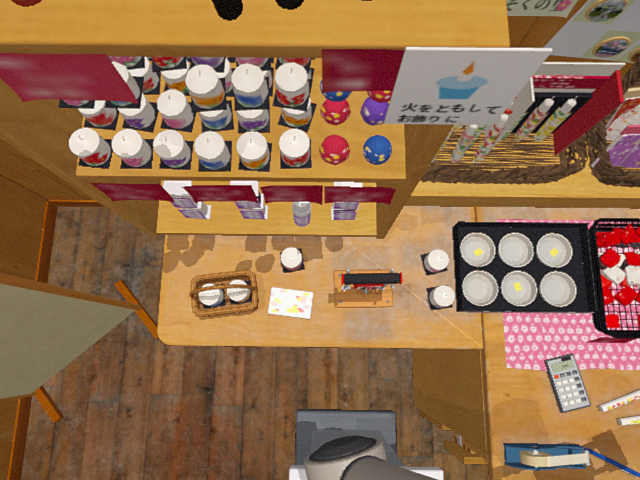

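The pictures show the stand with its scale at about (368,280) in scene and (368,283) in top. The basket is at (253,345) in scene and (225,293) in top. Next I'll get bar and handle orientations from zoomed crops.

```bash
python3 - <<'E'
from h import *
s=cv2.imread('pics/s0.png');t=cv2.imread('pics/t0.png')
c=lambda im,x,y:cv2.resize(im[y:y+75,x:x+100],(400,300),interpolation=cv2.INTER_CUBIC)
cv2.imwrite('pics/m0.png',np.vstack([np.hstack([c(s,320,240),c(s,205,310)]),np.hstack([c(t,320,245),c(t,175,255)])]))
p=snap('top')
print('edge',atz(p,[401,197],.3),[ (x['at'],x['p']) for x in robot.tip_of(p,'shelf_edge')])
E
```

```text
edge [ 0.64019194 -0.03186089  0.3       ] [([404.0, 200.1], 0.74)]
```

View pics/m0.png

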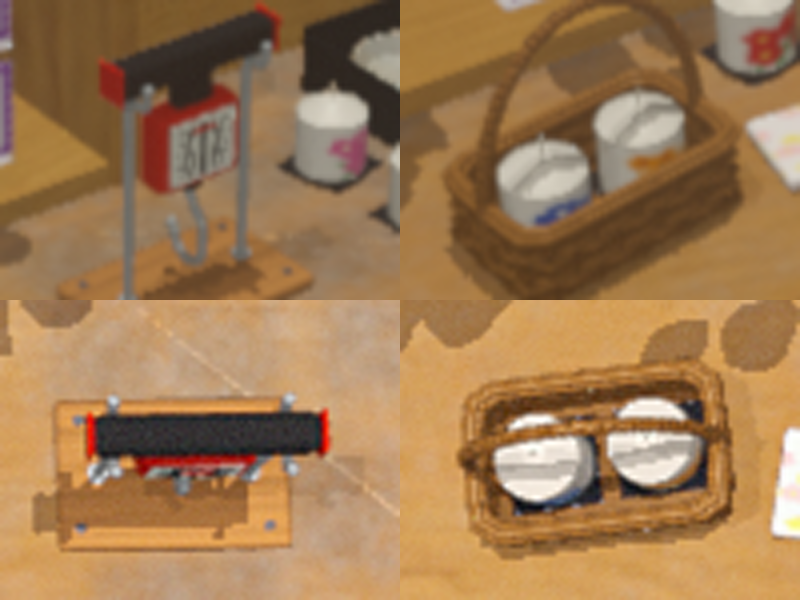

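```bash
python3 - <<'E'
from h import *
p=snap('top');s=snap('scene')
T=lambda x,y,ox,oy:[ox+x/4-.375,oy+y/4-.375]
for n,u,z in (('barL',(92,115),.169),('barR',(324,111),.169),('barLb',(92,156),.147),('barRb',(324,153),.147),('footBL',(59,247),.01),('footBR',(291,248),.01),('footTL',(56,102),.01),('footTR',(291,101),.01)):
    print(n,atz(p,T(*u,320,245),z).round(4))
for n,u in (('rimTL',(75,93)),('rimTR',(310,62)),('rimBL',(75,247)),('rimBR',(322,228)),('L',(66,160)),('R',(332,140))):
    print(n,atz(p,T(*u,175,255),.047).round(4))
for pp in (p,s):
  for n in('scale','handle_top','hook_seat','basket'):
    print(n,[(np.round(x['at'],1),round(x['p'],2)) for x in robot.tip_of(pp,n)[:2]])
for n,X in (('scale',(.525,.003,.158)),('scaletop L',(.535,.058,.169)),('handle',(.512,.304,.132))): print(n,proj(p,X).round(1),proj(s,X).round(1))
print(atz(p,[404,200.1],.3))
E
```

```text
barL [0.5317 0.0578 0.169 ]
barR [ 0.5349 -0.0515  0.169 ]
barLb [0.5152 0.0567 0.147 ]
barRb [ 0.5179 -0.0549  0.147 ]
footBL [0.4827 0.0677 0.01  ]
footBR [ 0.4836 -0.06    0.01  ]
footTL [0.5634 0.0697 0.01  ]
footTR [ 0.5655 -0.0618  0.01  ]
rimTL [0.5372 0.3726 0.047 ]
rimTR [0.5555 0.2468 0.047 ]
rimBL [0.4551 0.367  0.047 ]
rimBR [0.4666 0.2368 0.047 ]
L [0.5011 0.3749 0.047 ]
R [0.5134 0.2333 0.047 ]
scale [(array([371.4, 276.2]), 0.9)]
handle_top [(array([215.8, 287.8]), 0.61)]
hook_seat [(array([361.1, 289.9]), 0.41)]
basket [(array([226.6, 294.1]), 0.79), (array([210.2, 295.3]), 0.7)]
scale [(array([365.2, 301.8]), 0.62), (array([366.6, 254. ]), 0.61)]
handle_top [(array([248.2, 309.4]), 0.74)]
hook_seat [(array([365.7, 302.8]), 0.57)]
basket [(array([255.2, 360.1]), 0.68)]
scale [371.1 278.1] [367.1 251.9]
scaletop L [342.5 271.7] [344.3 252.6]
handle [215.9 284.8] [249.8 307.8]
[ 0.63488502 -0.03667026  0.3       ]
```

Emit:
carry_out:
  commands:
    - [[0,0,0],-0.17,1]
    - [[0,0,0],-0.17,1]
    - [[0,0,0],-0.17,1]
    - [[0,0,0],-0.17,1]
    - [[0,0,0],-0.17,1]
    - [[0,0,0],-0.17,1]
    - [[0,0,0],-0.17,1]
    - [[0.048,0.022,0],0,1]
    - [[0.048,0.022,0],0,1]
    - [[0.048,0.022,0],0,1]
    - [[0.048,0.022,0],0,1]
    - [[0.048,0.022,0],0,1]
    - [[0.048,0.022,0],0,1]
    - [[0.048,0.022,0],0,1]
    - [[0.048,0.022,0],0,1]
    - [[0.048,0.022,0],0,1]
    - [[0.048,0.022,0],0,1]
    - [[0,0.03,0],0,1]
    - [[0,0.03,0],0,1]
    - [[0,0,0],0,1]

```text
time: 4.4
tool_pos: [0.4765, 0.0018, 0.2434]
tool_rot: [3.141, 0.0, 1.591]
contact_force: [-0.8, -0.3, -0.7]
opening: 0.0918
grip_force: 0.0
```

Emit:
carry_out:
  commands:
    - [[0.001,0.024,0],0,1]
    - [[0.001,0.024,0],0,1]
    - [[0,0,0.03],0,1]
    - [[0,0,0.03],0,1]
    - [[0,0,0.017],0,1]
    - [[0,0,0.01],0,1]
    - [[0,0,0],0,1]
  newtons: 30

```text
time: 5.28
tool_pos: [0.5226, 0.0044, 0.1565]
tool_rot: [-3.141, -0.0, 1.59]
contact_force: [0.2, 0.9, -0.7]
opening: 0.0918
grip_force: 0.0
```

```bash
python3 - <<'E'
from h import *
s=snap('scene');t=snap('top')
o=robot.observe();print(o['tool_pos'],o['contact_force'])
c=lambda p,x,y:cv2.resize(cv2.cvtColor(p['pixels'],cv2.COLOR_RGB2BGR)[y:y+100,x:x+100],(400,400),interpolation=cv2.INTER_CUBIC)
cv2.imwrite('pics/m1.png',np.hstack([c(s,320,220),c(t,320,230)]))
E
```

```text
[0.52338966 0.00439929 0.15748191] [0.39693307 0.51452606 1.20553245]
```

View pics/m1.png

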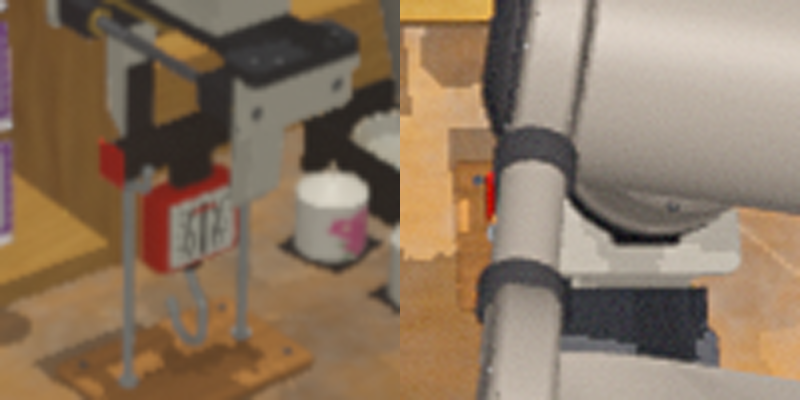

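The scene crop shows both fingers straddling the bar, about pixel (365,250), so I'll grip and lift.

Emit:
carry_out:
  commands:
    - [[0,0,0],0,0]
    - [[0,0,0],0,0]
    - [[0,0,0],0,0]
    - [[0,0,0],0,0]
    - [[0,0,0],0,0]
    - [[0,0,0],0,0]
    - [[0,0,-0.01],0,0]
    - [[0,0,-0.02],0,0]
    - [[0,0,-0.03],0,0]
    - [[0,0,-0.03],0,0]
    - [[0,0,-0.03],0,0]
    - [[0,0,-0.025],0,0]
    - [[0,0,-0.015],0,0]
    - [[0,0,0],0,0]
  newtons: 40

```text
time: 7.12
tool_pos: [0.5234, 0.0045, 0.3181]
tool_rot: [3.139, 0.0, 1.59]
contact_force: [0.5, -0.1, -1.3]
opening: 0.019
grip_force: 39.9
```

```bash
python3 - <<'E'
from h import *
s=snap('scene');t=snap('top')
o=robot.observe();print(o['time'],o['tool_pos'],o['contact_force'],o['opening'])
for n in('scale','handle_top','hook_seat'):
  for p in(s,t): print(n,[(np.round(x['at'],1),round(x['p'],2)) for x in robot.tip_of(p,n)[:2]])
P=o['tool_pos']; 
for h in(0.125,.127,.129): print(h,proj(s,P+[0,0,.002-h]).round(1),proj(t,P+[0,0,.002-h]).round(1))
c=lambda p,x,y:cv2.resize(cv2.cvtColor(p['pixels'],cv2.COLOR_RGB2BGR)[y:y+120,x:x+80],(400,600),interpolation=cv2.INTER_CUBIC)
cv2.imwrite('pics/m2.png',np.hstack([c(s,330,170),c(t,180,230)]))
E
```

```text
7.225 [0.52279762 0.00459578 0.31621195] [ 0.73117198 -0.36630416 -2.18845705] 0.019364662399254547
scale [(array([370.1, 196.6]), 0.86)]
scale []
handle_top [(array([246.8, 311.2]), 0.66), (array([367.5, 247.9]), 0.62)]
handle_top [(array([214.9, 286.1]), 0.84)]
hook_seat [(array([367.9, 247.9]), 0.51)]
hook_seat []
0.125 [367.4 238.4] [372.4 276.5]
0.127 [367.4 239.2] [372.3 276.7]
0.129 [367.4 240. ] [372.2 276.8]
```

View pics/m2.png

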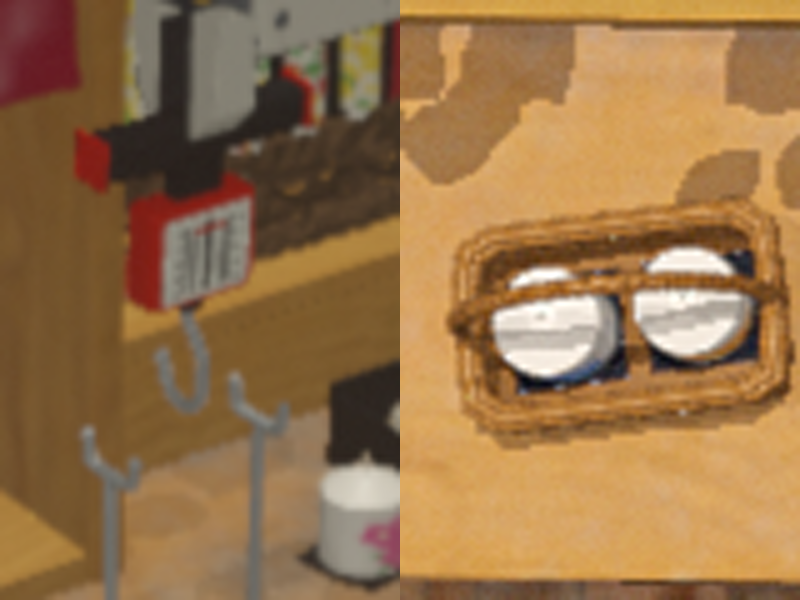

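The scale hangs about 8 px lower than expected (bar centre at row 196, not about 188). It looks as if the fingers closed late and hold only the bar's top half. I'll quantify this before deciding on a regrip.

```bash
python3 - <<'E'
from h import *
s=snap('scene')
o=robot.observe();P=o['tool_pos'];print(o['time'],P,o['tool_rot'],o['opening'])
a=[x['at'] for x in (robot.tip_of(s,'scale')[:1]+robot.tip_of(s,'hook_seat')[:1])];print(a)
for z in (0,-.01,-.02,-.03): print(z,proj(s,P+[0,0,z]).round(1),proj(s,P+[0,0,z-.127]).round(1))
E
```

```text
7.575 [0.52307666 0.00454788 0.31632609] [-3.14090507e+00 -4.30443350e-05  1.58978068e+00] 0.019564929148521582
[[369.7, 194.9], [366.1, 247.6]]
0 [368.3 186.1] [367.3 239.9]
-0.01 [368.3 190.6] [367.3 243.9]
-0.02 [368.2 194.9] [367.2 247.9]
-0.03 [368.1 199.3] [367.1 251.9]
```

Emit:
carry_out:
  commands:
    - [[0,0,0.03],0,0]
    - [[0,0,0.03],0,0]
    - [[0,0,0.03],0,0]
    - [[0,0,0.025],0,0]
    - [[0,0,0.015],0,0]
    - [[0,0,0.007],0,0]
    - [[0,0,0],0,0]
    - [[0,0,0],0,0.4]
    - [[0,0,0],0,0.4]
    - [[0,0,0],0,0.4]
    - [[0,0,0.012],0,0.4]
    - [[0,0,0.011],0,0.4]
    - [[0,0,0],0,0.4]
    - [[0,0,0],0,0.4]

```text
time: 9.43
tool_pos: [0.5232, 0.0045, 0.1566]
tool_rot: [-3.141, 0.0, 1.59]
contact_force: [0.1, 0.9, 0.4]
opening: 0.0369
grip_force: 0.0
```

Emit:
carry_out:
  commands:
    - [[0,0,0],0,0]
    - [[0,0,0],0,0]
    - [[0,0,0],0,0]
    - [[0,0,0],0,0]
    - [[0,0,0],0,0]
    - [[0,0,0],0,0]
    - [[0,0,0],0,0]

```text
time: 10.3
tool_pos: [0.5235, 0.0045, 0.157]
tool_rot: [3.141, 0.0, 1.59]
contact_force: [1.8, 0.6, 2.9]
opening: 0.0197
grip_force: 40.0
```

```bash
python3 - <<'E'
from h import *
s=snap('scene')
o=robot.observe();P=o['tool_pos'];print(o['time'],P,o['tool_rot'],o['opening'],o['grip_force'],o['contact_force'])
a=[x['at'] for x in (robot.tip_of(s,'scale')[:1]+robot.tip_of(s,'hook_seat')[:1])];print(a)
for z in (0,-.01,-.02): print(z,proj(s,P+[0,0,z]).round(1),proj(s,P+[0,0,z-.127]).round(1))
E
```

```text
10.35 [0.52352542 0.00450397 0.1569894 ] [3.14053804e+00 1.78973228e-04 1.58975644e+00] 0.019711627047813804 39.990187883377075 [1.78689228 0.85959068 3.05364825]
[[366.9, 253.3], [366.5, 298.7]]
0 [367.  252.7] [366.1 300.7]
-0.01 [366.9 256.6] [366.1 304.3]
-0.02 [366.9 260.6] [366.  307.9]
```

Emit:
carry_out:
  commands:
    - [[0,0,-0.01],0,0]
    - [[0,0,-0.02],0,0]
    - [[0,0,-0.03],0,0]
    - [[0,0,-0.03],0,0]
    - [[0,0,-0.03],0,0]
    - [[0,0,-0.02],0,0]
    - [[0,0,-0.01],0,0]
    - [[0,-0.015,0],0,0]
    - [[0,-0.03,0],0,0]
    - [[0,-0.03,0],0,0]
    - [[0,-0.015,0],0,0]
    - [[0,0,0],0,0]

```text
time: 11.95
tool_pos: [0.4328, 0.0028, 0.3068]
tool_rot: [3.142, 0.0, 1.59]
contact_force: [0.1, -0.3, -2.0]
opening: 0.0198
grip_force: 40.0
```

Emit:
carry_out:
  commands:
    - [[0.015,0,0],0,0]
    - [[0.03,0,0],0,0]
    - [[0.035,0,0],0,0]
    - [[0.035,0,0],0,0]
    - [[0.035,0,0],0,0]
    - [[0.035,0,0],0,0]
    - [[0.035,0,0],0,0]
    - [[0.035,0,0],0,0]
    - [[0.03,0,0],0,0]
    - [[0.015,0,0],0,0]
    - [[0,0,0],-0.04,0]
    - [[0,0,0],-0.04,0]
    - [[0,0,0],0,0]
    - [[0,0,0],0,0]
    - [[0,0,0],0,0]

```text
time: 13.82
tool_pos: [0.4275, 0.3027, 0.3067]
tool_rot: [-3.142, 0.0, 1.669]
contact_force: [-0.4, 1.0, -3.0]
opening: 0.0199
grip_force: 40.0
```

```bash
python3 - <<'E'
from h import *
s=snap('scene');t=snap('top')
o=robot.observe();P=o['tool_pos'];print(o['time'],P,o['tool_rot'],o['opening'],o['contact_force'])
for n in('scale','handle_top','hook_seat'):
  for p in(s,t): print(n,[(np.round(x['at'],1),round(x['p'],2)) for x in robot.tip_of(p,n)[:2]])
H=(.512,.304,.132)
print(proj(s,P),proj(s,P-[0,0,.125]),proj(t,P-[0,0,.125]),proj(s,H),proj(t,H))
c=lambda p,x,y:cv2.resize(cv2.cvtColor(p['pixels'],cv2.COLOR_RGB2BGR)[y:y+150,x:x+100],(400,600),interpolation=cv2.INTER_CUBIC)
cv2.imwrite('pics/m3.png',np.hstack([c(s,205,250),c(t,170,200)]))
E
```

```text
13.925 [0.42752179 0.30272205 0.30667605] [3.14156656e+00 7.70179940e-05 1.66937170e+00] 0.019734639445540936 [-0.11948867 -0.07780733 -1.61254001]
scale [(array([264., 246.]), 0.94)]
scale [(array([190.3, 323.2]), 0.72), (array([288.7, 306.9]), 0.61)]
handle_top [(array([247. , 309.3]), 0.62)]
handle_top [(array([218.1, 285. ]), 0.8), (array([241.8, 292.3]), 0.31)]
hook_seat [(array([268.1, 303.4]), 0.44)]
hook_seat []
[265.09315987 246.29064156] [269.38614002 306.24146611] [207.94856839 327.66378814] [249.77280463 307.84401279] [215.89846428 284.81905975]
```

View pics/m3.png

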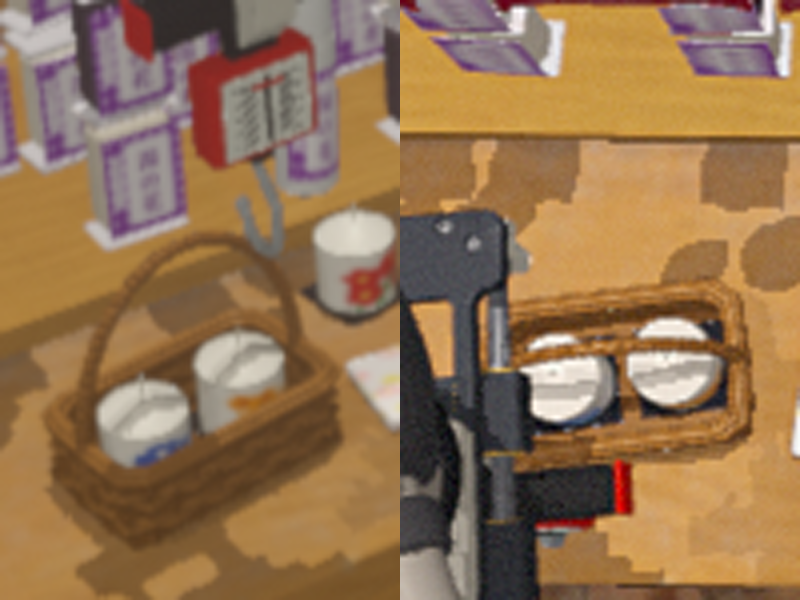

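```bash
python3 - <<'E'
from h import *
s=snap('scene');t=snap('top')
hs=[[251,310],[248.2,309.4],[246.8,311.2],[247,309.3]];ht=[[216,284],[215.8,287.8],[214.9,286.1],[218.1,285]]
bs=[[255,360],[255.2,360.1]];bt=[[226,293],[226.6,294.1]]
for p,n,hh in((s,'handle_top',hs),(t,'handle_top',ht),(s,'basket',bs),(t,'basket',bt)):
    for _ in range(1):
        r=robot.tip_of(p,n)
        if r and np.linalg.norm(np.array(r[0]['at'])-hh[0])<12: hh.append(r[0]['at'])
def fit(a,b,z): return least_squares(lambda q:np.r_[(proj(s,[*q,z])-np.mean(a,0)),(proj(t,[*q,z])-np.mean(b,0))],[.5,.3])
for r,z,a,b in((fit(hs,ht,.132),.132,hs,ht),(fit(bs,bt,0),0,bs,bt)): print(r.x,r.fun,atz(s,np.mean(a,0),z),atz(t,np.mean(b,0),z))
E
```

```text
[0.51090054 0.30609518] [ 1.30184343 -1.60012711 -1.66252931  0.04569669] [0.50733647 0.31078891 0.132     ] [0.51102755 0.30284317 0.132     ]
[0.5088043  0.30606033] [-1.07854716  1.43702477  1.60129237 -0.19638943] [0.51169072 0.30202579 0.        ] [0.50832342 0.30962387 0.        ]
```

Emit:
carry_out:
  commands:
    - [[0,0,0.02],0,0]
    - [[0,0,0.03],0,0]
    - [[0,0,0.022],0,0]
    - [[-0.003,0.015,0],-0.03,0]
    - [[0,0.02,0],0,0]
    - [[0,0.01,0],0,0]
    - [[0,0,0],0,0]
    - [[0,0,0],0,0]

```text
time: 15.52
tool_pos: [0.4718, 0.3051, 0.2346]
tool_rot: [-3.141, 0.0, 1.7]
contact_force: [0.2, -0.2, -2.2]
opening: 0.02
grip_force: 40.0
```

```bash
python3 - <<'E'
from h import *
s=snap('scene');t=snap('top')
o=robot.observe();P=o['tool_pos'];print(o['time'],P,o['tool_rot'],o['contact_force'])
for n in('scale','handle_top','hook_seat'):
  for p in(s,t): print(n,[(np.round(x['at'],1),round(x['p'],2)) for x in robot.tip_of(p,n)[:2]])
H=(.510,.306,.132)
print(proj(s,P),proj(s,P-[0,0,.126]),proj(s,H),proj(t,H))
c=lambda p,x,y:cv2.resize(cv2.cvtColor(p['pixels'],cv2.COLOR_RGB2BGR)[y:y+100,x:x+66],(396,600),interpolation=cv2.INTER_CUBIC)
cv2.imwrite('pics/m4.png',np.hstack([c(s,220,255),c(t,190,240)]))
E
```

```text
15.625 [0.47188735 0.30516895 0.2348075 ] [-3.14140905e+00  8.43859643e-05  1.70011045e+00] [-0.09407299 -0.45066398 -1.46305096]
scale [(array([256.3, 272.9]), 0.69)]
scale [(array([203.5, 297.9]), 0.57)]
handle_top [(array([250.8, 309.9]), 0.68)]
handle_top [(array([214.3, 287. ]), 0.61)]
hook_seat [(array([262.1, 328. ]), 0.66)]
hook_seat [(array([241. , 290.8]), 0.48)]
[254.95381347 271.71005341] [259.54488404 327.43371507] [249.33264854 308.63426794] [214.81936316 285.82414785]
```

View pics/m4.png

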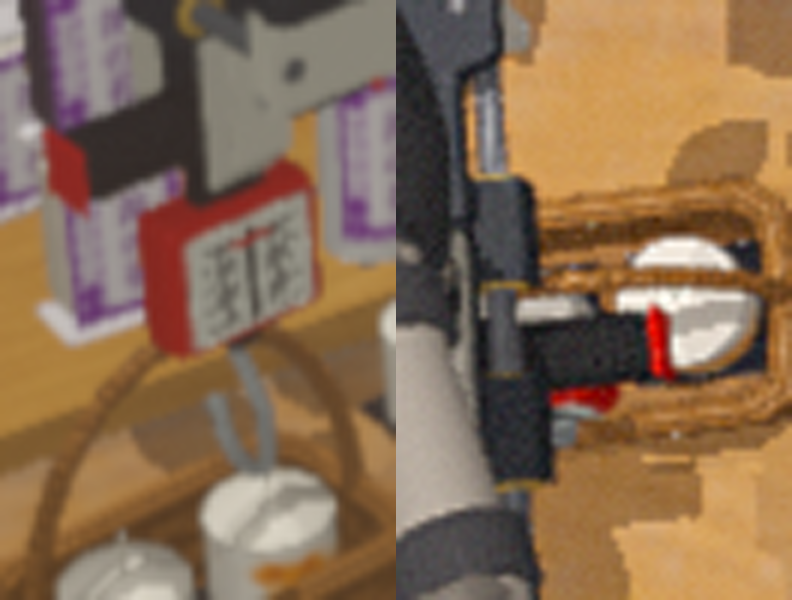

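Emit:
carry_out:
  commands:
    - [[-0.001,0.01,0],0,0]
    - [[-0.001,0.015,0],0,0]
    - [[0,0.01,0],0,0]
    - [[0,0.004,0],0,0]
    - [[0,0,0],0,0]
    - [[0,0,-0.008],0,0]
    - [[0,0,-0.008],0,0]
    - [[0,0,-0.002],0,0]
    - [[0,0,0],0,0]
    - [[0,0,0],0,0]

```text
time: 17.18
tool_pos: [0.5112, 0.3081, 0.2525]
tool_rot: [-3.141, 0.0, 1.7]
contact_force: [0.3, 0.2, -2.4]
opening: 0.0195
grip_force: 40.0
```

```bash
python3 - <<'E'
from h import *
s=snap('scene');t=snap('top')
o=robot.observe();P=o['tool_pos'];print(o['time'],P,o['tool_rot'],o['contact_force'])
for n in('handle_top','hook_seat','basket'):
  for p in(s,t): print(n,[(np.round(x['at'],1),round(x['p'],2)) for x in robot.tip_of(p,n)[:2]])
print(proj(s,P-[0,0,.126]))
c=lambda p,x,y:cv2.resize(cv2.cvtColor(p['pixels'],cv2.COLOR_RGB2BGR)[y:y+100,x:x+66],(396,600),interpolation=cv2.INTER_CUBIC)
cv2.imwrite('pics/m5.png',np.hstack([c(s,220,265),c(t,190,240)]))
E
```

```text
17.275 [0.51129704 0.30811185 0.25240494] [-3.14116493e+00  2.44822161e-04  1.69978471e+00] [-0.73496696 -0.19779901 -1.89181836]
handle_top [(array([245.5, 311.8]), 0.74), (array([353.6, 171.1]), 0.29)]
handle_top [(array([215.1, 288.1]), 0.58), (array([360.9, 288.6]), 0.46)]
hook_seat [(array([244.2, 255.3]), 0.66), (array([247. , 312.7]), 0.49)]
hook_seat [(array([240.4, 294.8]), 0.38)]
basket [(array([255.6, 361.3]), 0.61)]
basket [(array([225.2, 292.2]), 0.6)]
[248.29510118 311.02691341]
```

View pics/m5.png

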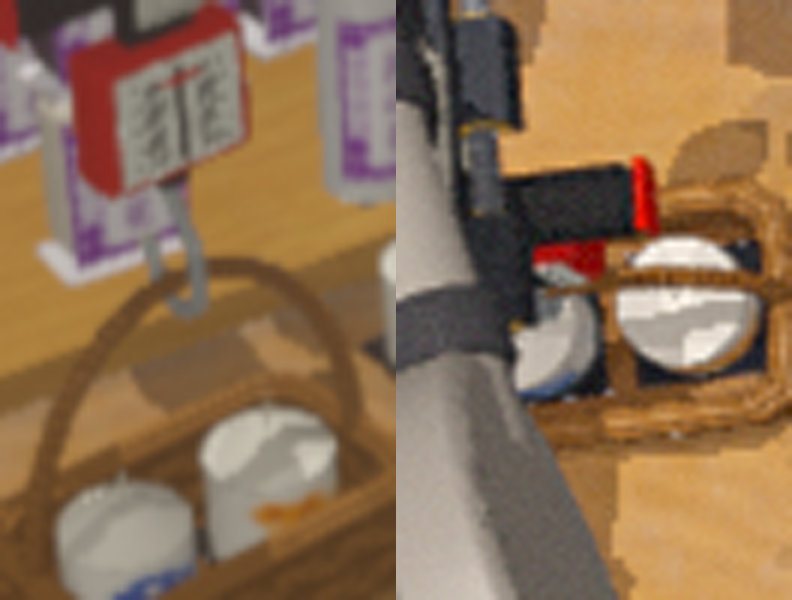

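The scene crop shows the cane through the hook at about (250,311), near the arch's middle. I'll raise slowly now.

Emit:
carry_out:
  commands:
    - [[0,0,-0.003],0,0]
    - [[0,0,-0.003],0,0]
    - [[0,0,-0.003],0,0]
    - [[0,0,-0.003],0,0]
    - [[0,0,-0.003],0,0]
    - [[0,0,-0.003],0,0]
    - [[0,0,-0.003],0,0]
    - [[0,0,-0.003],0,0]
    - [[0,0,-0.003],0,0]
    - [[0,0,-0.003],0,0]
    - [[0,0,0],0,0]
    - [[0,0,0],0,0]
    - [[0,0,0],0,0]
    - [[0,0,0],0,0]

```text
time: 19.32
tool_pos: [0.5113, 0.3081, 0.2826]
tool_rot: [-3.141, 0.0, 1.7]
contact_force: [0.6, -0.0, -5.9]
opening: 0.02
grip_force: 40.0
```

```bash
python3 - <<'E'
from h import *
s=snap('scene');t=snap('top')
o=robot.observe();P=o['tool_pos'];print(o['time'],P,o['tool_rot'],o['contact_force'])
for n in('scale','handle_top','hook_seat','basket'):
  for p in(s,t): print(n,[(np.round(x['at'],1),round(x['p'],2)) for x in robot.tip_of(p,n)[:2]])
for d in(.126,.135): print(proj(s,P),proj(s,P-[0,0,d]),proj(s,P-[0,0,d+.132]))
c=lambda p,x,y:cv2.resize(cv2.cvtColor(p['pixels'],cv2.COLOR_RGB2BGR)[y:y+150,x:x+100],(400,600),interpolation=cv2.INTER_CUBIC)
cv2.imwrite('pics/m6.png',np.hstack([c(s,205,250),c(t,170,200)]))
E
```

```text
19.425 [0.51134578 0.30816688 0.28262644] [-3.14149393e+00  1.33479244e-04  1.69981350e+00] [ 0.69032714 -0.86233993 -6.04158065]
scale [(array([243.7, 243.4]), 0.57)]
scale [(array([195.5, 269.4]), 0.68)]
handle_top [(array([247.2, 301.9]), 0.8), (array([425.7, 292.5]), 0.49)]
handle_top [(array([214.5, 285.2]), 0.96)]
hook_seat [(array([246.5, 301.5]), 0.49)]
hook_seat [(array([214. , 285.3]), 0.56)]
basket [(array([254.2, 356.2]), 0.7), (array([265.8, 351.1]), 0.61)]
basket [(array([227.6, 295.9]), 0.94)]
[241.86198026 241.24379317] [247.08339083 298.19982002] [252.02155396 352.06613612]
[241.86198026 241.24379317] [247.43645046 302.05105399] [252.34041531 355.54432947]
```

View pics/m6.png

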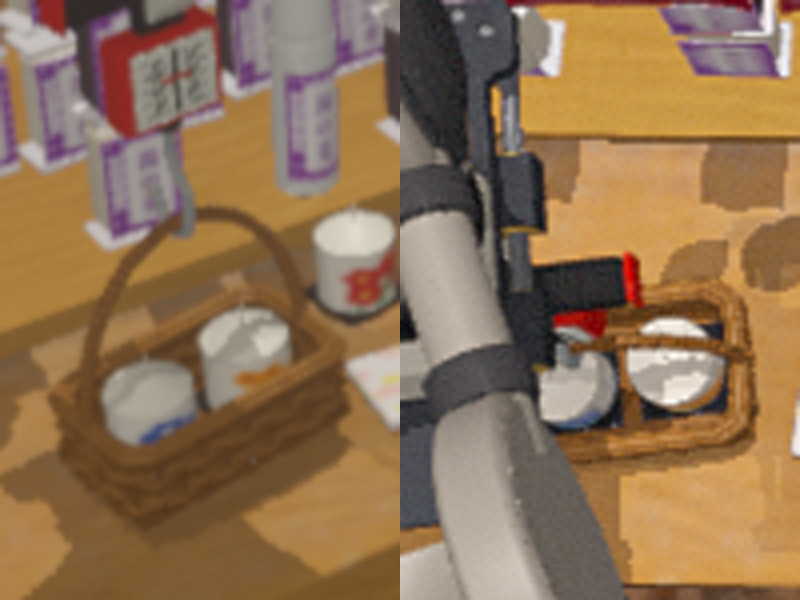

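The basket is off the counter and looks level, with about 13 mm clear and a load of about 4 N. I'll raise it another 37 mm.

Emit:
carry_out:
  commands:
    - [[0,0,-0.002],0,0]
    - [[0,0,-0.004],0,0]
    - [[0,0,-0.005],0,0]
    - [[0,0,-0.005],0,0]
    - [[0,0,-0.005],0,0]
    - [[0,0,-0.005],0,0]
    - [[0,0,-0.005],0,0]
    - [[0,0,-0.004],0,0]
    - [[0,0,-0.002],0,0]
    - [[0,0,0],0,0]
    - [[0,0,0],0,0]
    - [[0,0,0],0,0]
    - [[0,0,0],0,0]
    - [[0,0,0],0,0]
    - [[0,0,0],0,0]
    - [[0,0,0],0,0]
    - [[0,0,0],0,0]
    - [[0,0,0],0,0]
    - [[0,0,0],0,0]
    - [[0,0,0],0,0]

```text
time: 22.32
tool_pos: [0.5114, 0.3081, 0.3197]
tool_rot: [-3.142, 0.0, 1.7]
contact_force: [0.4, -0.8, -6.2]
opening: 0.0201
grip_force: 40.0
```

```bash
python3 - <<'E'
from h import *
ims=[]
g0=cv2.imread('pics/s0.png',0).astype(np.float32)
for k in range(5):
    s=snap('scene','f%d'%k);g=cv2.cvtColor(s['pixels'],cv2.COLOR_RGB2GRAY).astype(np.float32)
    T=g0[335:388,212:297]; W=np.float32([[1,0,212],[0,1,315]])
    cc,W=cv2.findTransformECC(T,g,W,cv2.MOTION_EUCLIDEAN,(3,200,1e-6))
    print(round(cc,3),W[:,2].round(2),'rot deg',np.degrees(W[1,0]).round(2))
t=snap('top')
o=robot.observe();P=o['tool_pos'];print(o['time'],P,o['tool_rot'],o['contact_force'],np.abs(o['qvel']).max())
for n in('scale','handle_top','basket','blue_candle','orange_candle'):
    a=robot.tip_of(s,n);b=robot.tip_of(t,n)
    if a and b: print(n,a[0]['at'],*tri([(s,a[0]['at']),(t,b[0]['at'])]))
print(proj(s,[.510,.306,.05]),proj(s,[.510,.306,0]))
im=cv2.imread('pics/f4.png')[190:390,170:330];z=cv2.imread('pics/s0.png')[190:390,170:330]
cv2.imwrite('pics/m7.png',np.hstack([cv2.resize(q,(400,500),interpolation=cv2.INTER_CUBIC) for q in(z,im)]))
E
```

```text
0.819 [211.11 315.38] rot deg -1.36
0.819 [211.09 315.4 ] rot deg -1.39
0.82 [211.05 315.39] rot deg -1.32
0.821 [210.94 315.48] rot deg -1.37
0.822 [210.82 315.54] rot deg -1.4
22.625 [0.51138208 0.30817411 0.31966054] [-3.14157313e+00  9.18026506e-05  1.69979512e+00] [-0.07647747  0.02456554 -5.47319117] 0.0015879920125597478
scale [241.5, 222.8] [0.51037826 0.30652824 0.32085323] [np.float64(0.3), np.float64(0.4)]
handle_top [244.7, 285.1] [0.50868417 0.30622673 0.18613325] [np.float64(2.8), np.float64(2.9)]
basket [254.8, 343.7] [0.50909739 0.30298395 0.04554406] [np.float64(0.8), np.float64(0.7)]
blue_candle [239.9, 344.5] [0.50028148 0.3356235  0.06242624] [np.float64(1.0), np.float64(1.0)]
orange_candle [264.8, 337.5] [0.50843041 0.27664816 0.04978076] [np.float64(0.6), np.float64(0.6)]
[252.35964797 342.09326258] [254.11440346 361.48948521]
```

View pics/m7.png

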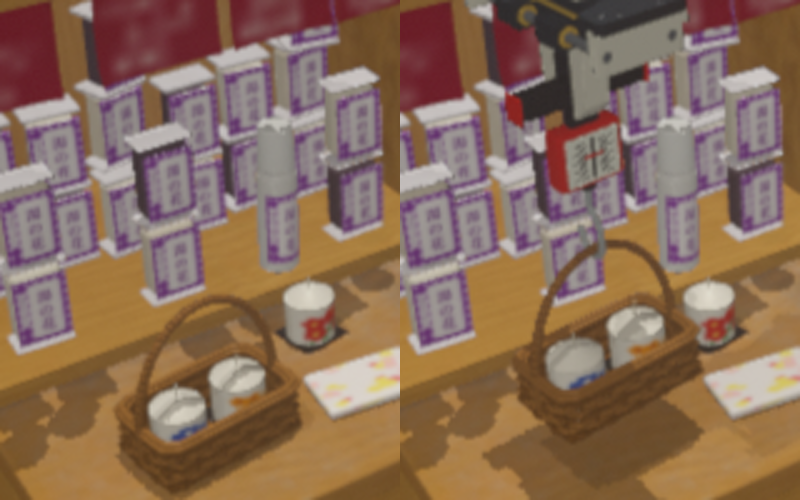

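The basket hangs level (image rotation about 1.4°, part of it perspective) and about 5 cm up, with both candles inside. I'll wait for it to settle, check once more and hand in.

Emit:
carry_out:
  commands:
    - [[0,0,0],0,0]
    - [[0,0,0],0,0]
    - [[0,0,0],0,0]
    - [[0,0,0],0,0]
    - [[0,0,0],0,0]
    - [[0,0,0],0,0]
    - [[0,0,0],0,0]
    - [[0,0,0],0,0]
    - [[0,0,0],0,0]
    - [[0,0,0],0,0]
    - [[0,0,0],0,0]
    - [[0,0,0],0,0]
    - [[0,0,0],0,0]
    - [[0,0,0],0,0]
    - [[0,0,0],0,0]
    - [[0,0,0],0,0]
    - [[0,0,0],0,0]
    - [[0,0,0],0,0]
    - [[0,0,0],0,0]
    - [[0,0,0],0,0]

```text
time: 25.62
tool_pos: [0.5114, 0.3082, 0.3197]
tool_rot: [3.142, 0.0, 1.7]
contact_force: [1.1, 0.2, -5.6]
opening: 0.02
grip_force: 40.0
```

```bash
python3 - <<'E'
from h import *
g0=cv2.imread('pics/s0.png',0).astype(np.float32)
for k in range(14):
    s=snap('scene');g=cv2.cvtColor(s['pixels'],cv2.COLOR_RGB2GRAY).astype(np.float32)
    if k%2: continue
    cc,W=cv2.findTransformECC(g0[335:388,212:297],g,np.float32([[1,0,212],[0,1,315]]),cv2.MOTION_EUCLIDEAN,(3,200,1e-6))
    print(W[:,2].round(2),np.degrees(W[1,0]).round(2))
o=robot.observe();print(o['time'],o['tool_pos'],o['opening'],o['contact_force'])
E
```

```text
[210.78 315.59] -1.43
[210.77 315.59] -1.44
[210.77 315.58] -1.44
[210.78 315.59] -1.45
[210.83 315.54] -1.39
[210.85 315.51] -1.37
[210.84 315.51] -1.36
26.325 [0.5113798  0.30817199 0.31967392] 0.01964634954582231 [-0.35979582  0.25207392 -5.65424673]
```

Still to within about 0.1 px.

```bash
python3 -c "
from cell import robot
print(robot.hand_in())"
```

```text
the job is handed in; nothing more can be done
None
```

The job is handed in with the basket hanging from the scale's hook, about 5 cm clear of the counter, still, level to within about 1.4°, and with both candles in it; I regripped the scale once in its stand because the first grip held only the top of the bar.

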